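Tighten the pressure pan's lid crosswise

TASK

Screw down the pressure pan's lid evenly with its four wing nuts, clockwise and crosswise: first give each nut about an eighth of a turn, doing two opposite nuts and then the other two, and then go round again in the same crosswise way, turning each until you feel it firm up on the seal (about 0.45 N m). Feel for it and do not force it: never press a nut with more than 30 N. Leave the vent weight, the dishes and the brush where they are.

Things in the scene. Friction and masses are not known exactly. Their poses are not given: they have to be found in the camera images.
- pan: shallow stainless pressure pan, flat aluminium lid 286 mm across, its top 98 mm above the ledge, two loop handles; held fast to the ledge. Origin: centre of its underside; z up. Four alike wing nuts stand on the lid on a circle of 105 mm radius, each over a round seat 32 mm across and 6 mm high with a rubber seal on top (its top 104 mm above the ledge)
- nut_1: wing nut on the pan's +x side, across from nut 3. Steel hub 26 mm across, 16 mm tall; on it an upright flat wing 78 mm long, 8 mm thick, 10 to 36 mm above the hub's underside, open space under its outer parts. Origin (all nuts): centre of the hub's underside, on the turning axis; x along the wing, z up. Clockwise from above screws it down, 4 mm per rad (steep quick thread)
- nut_2: wing nut on the pan's +y side, across from nut 4, like nut 1. Each nut starts 5 to 7 mm above its seat, runs down against a steady drag of about 0.25 N m and stays where it is left. After 1.2 to 1.7 rad in all (different for each nut and each time, as is the way the wing points) its hub meets the seat and squeezes the seal
- nut_3: wing nut on the pan's -x side, across from nut 1, like nut 1. From where a hub meets its seat the resistance climbs steeply: about 0.28 N m plus 2 N m per rad. A nut is tight at 0.4 to 0.5 N m; let go, it stays tight. (A moment read with the arm at rest is up to 0.1 lower.) Much more breaks the 30 N limit, which counts the pushes of both fingers on the nut together
- nut_4: wing nut on the pan's -y side, across from nut 2, like nut 1. Pinching the middle of the wing within the 30 N limit gives too little moment. Set the fingers about 50 mm apart, one each side of the hub, tips some 12 mm above the hub's underside, and turn so that each pushes its half of the wing; or push one half of the wing
- weight: bystander: small dark steel vent weight standing loose on the middle of the lid, 34 mm diameter, 34 mm tall; origin under its centre
- jug: bystander: empty white ceramic jug near the pan, 100 mm diameter, 135 mm tall, loop handle; origin under its centre
- strainer: bystander: steel strainer near the pan, 142 mm diameter, 62 mm tall, wire handle folded over it; origin under its centre
- squeezer: bystander: red plastic citrus squeezer, 116 mm diameter, 45 mm tall; origin under its centre
- brush: bystander: dish brush, about 200 mm long and under 40 mm high, lying on the ledge; origin under its middle
- tumbler_1: bystander: glass tumbler, 68 mm diameter, 110 mm tall, in a slot of the steel dish rack to the right of the pan; origin under its centre
- tumbler_2: bystander: glass tumbler, 68 mm diameter, 110 mm tall, in a slot of the steel dish rack to the right of the pan; origin under its centre
- tumbler_3: bystander: glass tumbler, 68 mm diameter, 110 mm tall, in a slot of the steel dish rack to the right of the pan; origin under its centre

How it is judged (in metres and radians):
On the way, in this order (a step that is already met when the one before it is completed fails the run):
1. first pass: two opposite nuts each given a partial turn (0.4 rad or more) while the other two are still as they were (within 0.2 rad) (((distance of each of nut_1, nut_3 from where it was at the start of the episode above 0.0016 m and z of each of nut_1, nut_3 in the frame of pan above 0.1048 m and distance of each of nut_2, nut_4 from where it was at the start of the episode below 0.0008 m) or (distance of each of nut_2, nut_4 from where it was at the start of the episode above 0.0016 m and z of each of nut_2, nut_4 in the frame of pan above 0.1048 m and distance of each of nut_1, nut_3 from where it was at the start of the episode below 0.0008 m))), for 0.1 s.
2. first pass complete: all four given a partial turn (0.4 rad or more) and none yet within 0.2 rad of meeting its seat (distance of each of nut_1, nut_2, nut_3, nut_4 from where it was at the start of the episode above 0.0016 m and z of each of nut_1, nut_2, nut_3, nut_4 in the frame of pan above 0.1048 m), for 0.1 s.
3. second pass: two opposite nuts tight on the seal while the other two are still at least 0.2 rad short of their seats (((z of each of nut_1, nut_3 in the frame of pan below 0.10384 m and z of each of nut_2, nut_4 in the frame of pan above 0.1048 m) or (z of each of nut_2, nut_4 in the frame of pan below 0.10384 m and z of each of nut_1, nut_3 in the frame of pan above 0.1048 m))), for 0.1 s.
At the end, for the whole second after the job is handed in: All four wing nuts are tight: every hub is down on its seat and at least 0.04 rad (0.16 mm) into the seal, staying there untouched and at rest (z of each of nut_1, nut_2, nut_3, nut_4 in the frame of pan below 0.10384 m and angular speed of each of nut_1, nut_2, nut_3, nut_4 below 0.1 rad/s).
It fails at once if the fingers press a wing nut with more than 30 N (contact force between the fingers and nut_1 above 30 N or contact force between the fingers and nut_2 above 30 N or contact force between the fingers and nut_3 above 30 N or contact force between the fingers and nut_4 above 30 N).
It fails at once if a bystander (vent weight, tumbler, jug, strainer, squeezer or brush) is moved by more than 20 mm (distance of any of weight, tumbler_1, tumbler_2, tumbler_3, jug, strainer, squeezer, brush from where it was at the start of the episode above 0.02 m).
It also fails if it takes over 72 s, if anything falls off the work surface, if the arm or the gripper's body presses on something with over 40 N, if the wrist force passes 120 N, or if a joint passes its speed limit or range.

ROBOT

A 7-joint arm with a two-finger parallel gripper is mounted at the origin on the work surface. World frame = base frame: x ahead of the robot, y to its left, z up, the work surface at z = 0. Lengths are in mm, angles in rad, forces in N, time in s.
With the tool pointing down it reaches from about 400 to 925 mm from the base axis. Payload 4.1 kg.
Tool frame: the origin (TCP) lies on the centre line of the jaws, within the pads' length; the fingertips stand 17 mm ahead of it and the grasp point (between the pads) lies 2 mm behind it; z points along the fingers, y is the line along which they close (so a half turn about z gives the same grasp; the last joint's range is limited). The gripper opens to 85 mm and grips with 20 to 120 N. Pads are 22 mm wide; open, the fingers measure 114 mm over their backs; the gripper's body (76 mm by 85 mm) begins 54 mm behind the grasp point. The pads swing forward as they close: fully open they stand 13 mm farther back than shut.
Start: joints at [1.217, 0.398, 0.045, 1.537, -0.019, 1.207, -0.051], TCP at [163.869, -629.037, 248.347] pointing down, gripper open.
Joint ranges: [-2.82, 2.82], [-0.49, 2.23], [-1.37, 1.46], [0, 2.46], [-1.36, 4.5], [0.23, 2], [-2.94, 2.94]. Speed limits (rad/s): [2.57, 2.57, 3.14, 3.14, 3.14, 3.14, 3.14].

INTERFACE

Orientations are given as a unit quaternion [w, x, y, z].
In Python, from workcell import get_state, get_image, job_done gives the robot as it stands. The module is installed in compiled form; this text tells all that it offers.
- The arm moves only by the tool step_arm, never from a script. Its argument "motion" is a list of rows, each a list of 2 entries, a list of its own where there are three numbers: the shift along the tool's x, y, z in normalised numbers (1 is 800 mm), then the turn, a rotation vector about the tool's x, y, z in parts of the range, where 1.0 means 120 degrees. In form: [[[tx, ty, tz], [rx, ry, rz]], ...]. A call has 1 to 8 rows; each row is the pose to reach, as a shift and turn from the pose commanded when the call began, along the tool's axes at that moment; what a row does not reach only later rows make up. A row lasts 1/8 s, in which the tool goes at most 62.5 mm and 10.7 degrees, less where a joint would pass 70% of its speed; a pose out of reach is approached as far as the arm can. No shift or turn number may pass 1 either way. A call with a gripper value outside its range is refused whole. "jaw" is the finger opening in m, from 0 to 0.0854, set as the call begins (left out, the last holds). The fingers move at their own pace and stop on an object; "grip_force" is the grip in N (left out, the last holds). Time passes only in rows, so rows that repeat a pose let the fingers close. It gives the time, the measured TCP pose, the force, the opening and the grip force at its end, in the units of the state.
- get_state(): the state, without advancing time (a new reading comes with each control period).
- get_image(name): name is "scene" or "top"; returns a dict with "frame" (480x640x3 uint8, red, green, blue), "vertical_fov" (degrees; the focal length in pixels is half the picture's height over the tangent of half this angle, whatever the lens; pixels are square), "cx", "cy" (the principal point, pixels), "k1" (the pictures are not rectified: a ray, as slopes to the right and down, at radius r is drawn at 1 + k1 r^2 times it, then the intrinsics apply), "R" (3x3) and "t" (3): a world point X has camera coordinates R X + t. Camera axes: x right, y down, z forward; pixel columns grow to the right and rows downward; lengths in mm; the calibration is good to about 2 mm. A picture is of the moment at which its call begins. There is no depth.
- job_done(): hands the job in; it is judged then, once.
The state is a dict: "time": time; "q": joint angles; "joint_vel": joint speeds; "tau": joint torques, N m; "ee_pos": TCP position; "ee_rot": TCP orientation; "ft_force": force on the tool from outside, world axes, zero at the start; "moment": the same for the moment, N m; "opening": opening from 0.0 (shut) to 1.0 (fully open); "gripper_force": force on a finger pad.
Only numpy, scipy, OpenCV 4.12 (cv2) and the standard library are available. Lean on these libraries where they do the work, as an engineer would, in place of code of your own. Each camera call takes 0.05 s, during which the arm holds its last target. There are 200 camera calls.

## Working session

There is one attempt and no reset: what is moved stays moved. The work goes in short steps, Python scripts to look and compute and a tool call to move; the robot and the scene stay as the last step left them, time stands still between calls to the robot, and variables do not carry over. Pictures are saved under pics/ and viewed, at most 10 in all, crops included, and the job is handed in when it is done.

Besides the shell and the picture viewer there is one more tool, called after "Request:" by a JSON object that holds its "fn" and its "kwargs". step_arm: Moves the arm, as the interface text tells. Its arguments: {"type":"object","properties":{"motion":{"type":"array","items":{"type":"array"}},"jaw":{"type":"number"},"grip_force":{"type":"number"}},"required":["motion"]}

```bash
mkdir -p pics; python3 - <<'E'
from workcell import *
import cv2,numpy as np,pickle
s=get_state();print({k:np.round(v,3).tolist() for k,v in s.items()})
for n in("scene","top"):
    i=get_image(n);pickle.dump(i,open(n+".pkl","wb"));cv2.imwrite(f"pics/{n}0.png",i["frame"][:,:,::-1])
    print(n,{k:np.round(v,4).tolist() for k,v in i.items() if k!="frame"})
E
```

```text
{'time': 0.0, 'q': [1.217, 0.399, 0.045, 1.538, -0.019, 1.207, -0.051], 'joint_vel': [0.0, 0.001, 0.0, 0.002, -0.001, -0.001, -0.001], 'tau': [-0.0, -47.512, 1.364, -25.423, 0.011, 0.009, -0.0], 'ee_pos': [163.713, -628.427, 247.255], 'ee_rot': [-0.001, 0.992, 0.127, -0.0], 'ft_force': [0.071, 0.239, 0.379], 'moment': [-0.02, 0.02, 0.044], 'gripper_force': 0.0, 'opening': 1.002}
scene {'vertical_fov': 49.5161, 'cx': 321.6235, 'cy': 237.4449, 'k1': 0.0463, 'R': [[0.7011, 0.7129, -0.0145], [0.44, -0.4485, -0.778], [-0.5611, 0.5391, -0.6281]], 't': [-318.7591, -193.5764, 1714.5884]}
top {'vertical_fov': 51.0562, 'cx': 315.6293, 'cy': 238.2877, 'k1': 0.0051, 'R': [[0.0822, -0.9966, 0.0061], [-0.9731, -0.0815, -0.2154], [0.2151, 0.0118, -0.9765]], 't': [-86.2752, 540.0199, 1583.8854]}
```

View pics/scene0.png

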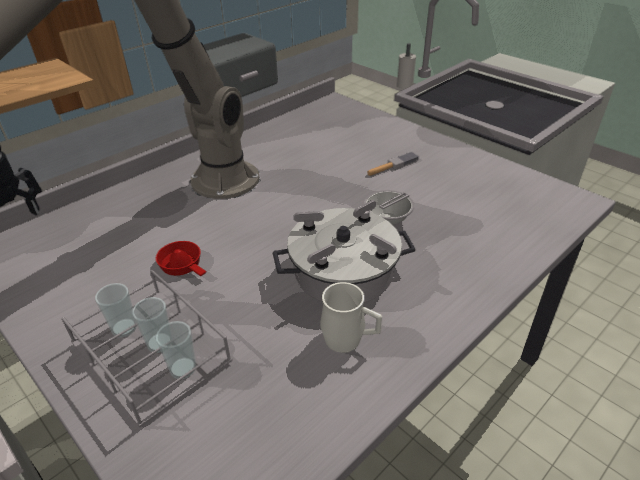

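View pics/top0.png

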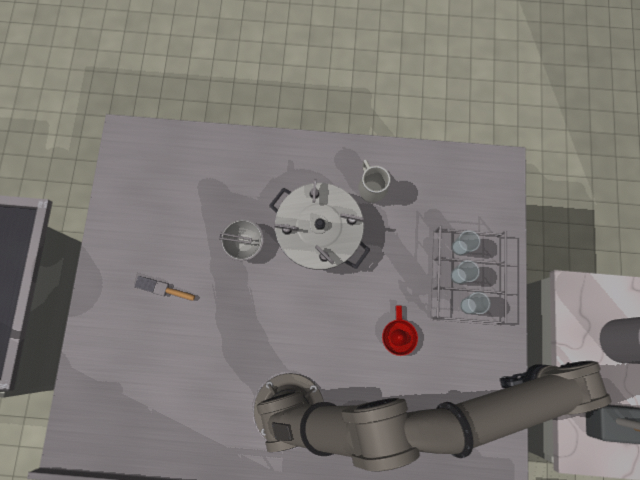

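The overview shows the pan at about (320,225) in the top picture and (345,245) in the scene picture. Next I'll enlarge the nuts.

```bash
python3 - <<'E'
import cv2
for n,(x,y,w,h) in dict(scene=(270,190,150,100),top=(265,170,120,110)).items():
    f=cv2.imread(f"pics/{n}0.png")[y:y+h,x:x+w]
    cv2.imwrite(f"pics/{n}1.png",cv2.resize(f,None,fx=5,fy=5,interpolation=cv2.INTER_CUBIC))
E
```

```text
(no output)
```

View pics/scene1.png

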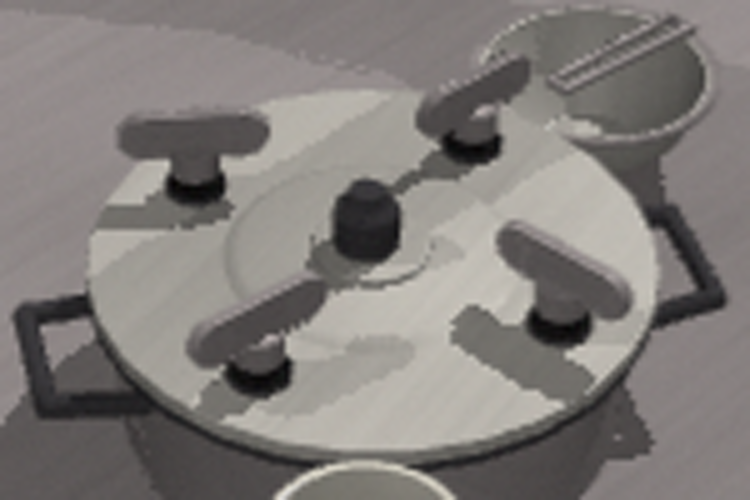

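View pics/top1.png

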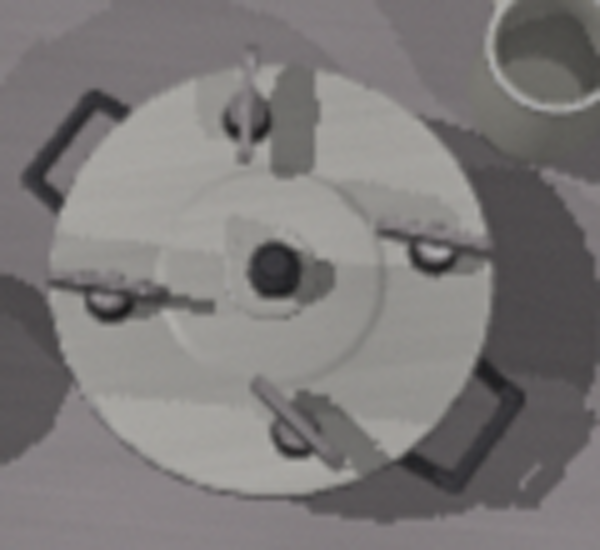

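The top crop shows the four wings by their ends: (251,47)-(245,162), (377,232)-(493,247), (255,380)-(340,467) and (50,283)-(170,293). The scene crop shows the same four. I'll triangulate the ends.

```bash
cat > h.py <<'E'
import numpy as np,pickle,cv2
C={n:pickle.load(open(n+".pkl","rb")) for n in("scene","top")}
OFF=dict(scene=(270,190),top=(265,170))
def K(c): f=240/np.tan(np.radians(c["vertical_fov"]/2)); return np.array([[f,0,c["cx"]],[0,f,c["cy"]],[0,0,1.]]),np.array([c["k1"],0,0,0.])
def proj(n,X):
    c=C[n];k,d=K(c);return cv2.projectPoints(np.float64(X).reshape(-1,3),cv2.Rodrigues(np.array(c["R"]))[0],np.float64(c["t"]),k,d)[0][:,0]
def crop(n,p): return (np.array(p)/5-.4)+OFF[n]
def tri(ps,pt):
    P=[];u=[]
    for n,p in(("scene",ps),("top",pt)):
        c=C[n];k,d=K(c);P.append(np.c_[c["R"],c["t"]]);u.append(cv2.undistortPoints(np.float64(p).reshape(-1,1,2),k,d)[:,0].T)
    X=cv2.triangulatePoints(P[0],P[1],*u);return (X[:3]/X[3]).T
E
python3 - <<'E'
from h import *
np.set_printoptions(precision=1,suppress=True)
N={"xp":([(632,297),(498,240)],[(251,47),(245,162)]),"yp":([(530,72),(418,115)],[(50,283),(170,293)]),
"xm":([(270,130),(118,133)],[(255,380),(340,467)]),"ym":([(327,293),(190,345)],[(377,232),(493,247)])}
for k,(s,t) in N.items():
    X=tri(crop("scene",s),crop("top",t));v=X[0]-X[1]
    e=[np.linalg.norm(proj(n,X)-crop(n,p),axis=1) for n,p in(("scene",s),("top",t))]
    print(k,X.ravel(),"mid",X.mean(0),"len",np.linalg.norm(v),"yaw",np.degrees(np.arctan2(v[1],v[0])),"err px",e)
E
```

```text
xp [722.9 -21.8 137.3 646.7 -25.7 131.2] mid [684.8 -23.8 134.3] len 76.55257155894724 yaw 2.9366314357141743 err px [array([1.1, 0.2]), array([0.8, 0.1])]
yp [560.9  92.4 127.2 556.2  14.2 138.5] mid [558.5  53.3 132.9] len 79.18731542985795 yaw 86.5705544475231 err px [array([1.4, 0.4]), array([1.1, 0.3])]
xm [ 506.5  -43.   133.5  455.5 -100.1  135.6] mid [481.  -71.6 134.6] len 76.6213624978667 yaw 48.2551188839814 err px [array([0.5, 0.3]), array([0.4, 0.2])]
ym [ 610.8 -110.7  126.9  602.  -186.3  137. ] mid [ 606.4 -148.5  132. ] len 76.86005901188615 yaw 83.42707451895664 err px [array([1.3, 0.2]), array([1. , 0.2])]
```

The triangulated wings lie at z of about 133 mm, are 77–79 mm long, and opposite nuts are 209 and 207 mm apart. All of this agrees with the text. Next is a planning helper.

```bash
cat > plan.py <<'E'
import sys,numpy as np
from workcell import get_state
from scipy.spatial.transform import Rotation as Ro
P=dict(xp=(684.9,-23.5),xm=(480.5,-71.8),yp=(558.5,54.5),ym=(606.9,-149.8))
s=get_state();w,x,y,z=s["ee_rot"];R=Ro.from_quat([x,y,z,w]).as_matrix()
psi=np.degrees(np.arctan2(R[1,1],R[0,1]));p=np.array(s["ee_pos"])
print("t",round(s["time"],2),"p",p.round(1),"psi",psi.round(1),"z",R[:,2].round(3),"q7",round(s["q"][6],2),"F",np.round(s["ft_force"],1),"M",np.round(s["moment"],2),"op",round(s["opening"],3))
# args: nut z psi  -> shift (m, tool axes at present) and turn (deg about tool z)
if len(sys.argv)>1:
    n,zz,ps=sys.argv[1],float(sys.argv[2]),float(sys.argv[3])
    d=np.array([*P[n],zz])-p
    T=Ro.from_euler("z",ps,degrees=True).as_matrix()@np.array([[0,1,0],[1,0,0],[0,0,-1.]])
    T=np.c_[[np.sin(np.radians(ps))*-1,0,0],[0,0,0],[0,0,0]] if 0 else T
    rv=Ro.from_matrix(R.T@T).as_rotvec(degrees=True)
    print("shift",(R.T@d/1000).round(4),"turn",rv.round(1),"dpsi",round(ps-psi,1))
E
python3 plan.py ym 190 -42
```

```text
t 0.1 p [ 163.7 -628.5  247.4] psi -75.4 z [-0.001  0.002 -1.   ] q7 -0.05 F [-0.9 -0.4 -1.1] M [ 0.01 -0.01 -0.03] op 1.003
shift [ 0.5496 -0.3514  0.0579] turn [ -0.1  -0.  -33.4] dpsi 33.4
```

The manual's scale: shifts go in shares of 800 mm and turns go in shares of 120 degrees. Converting my numbers, 0.55 m / 0.8 = 0.6875, -0.351 m / 0.8 = -0.4388, -33.4 degrees / 120 = -0.2783.

Request:
{"fn": "step_arm", "kwargs": {"motion": [[[0.6875,-0.4388,0.0725],[0,0,-0.2783]],[[0.6875,-0.4388,0.0725],[0,0,-0.2783]],[[0.6875,-0.4388,0.0725],[0,0,-0.2783]],[[0.6875,-0.4388,0.0725],[0,0,-0.2783]],[[0.6875,-0.4388,0.0725],[0,0,-0.2783]],[[0.6875,-0.4388,0.0725],[0,0,-0.2783]],[[0.6875,-0.4388,0.0725],[0,0,-0.2783]],[[0.6875,-0.4388,0.0725],[0,0,-0.2783]]], "jaw": 0.054}}

```text
time: 1.1
ee_pos: [503.4, -262.4, 203.6]
ee_rot: [0.0, 0.914, 0.407, -0.0]
ft_force: [0.7, -0.3, -0.5]
opening: 0.633
gripper_force: 0.0
```

```bash
python3 plan.py ym 190 -42
```

```text
t 1.1 p [ 503.4 -262.4  203.6] psi -42.0 z [-0. -0. -1.] q7 -0.42 F [ 0.7 -0.3 -0.5] M [-0.11 -0.05  0.03] op 0.633
shift [0.1529 0.0015 0.0136] turn [-0.  0. -0.] dpsi 0.0
```

To row units: 0.152 m / 0.8 = 0.19, 0.05 m / 0.8 = 0.0625.

Request:
{"fn": "step_arm", "kwargs": {"motion": [[[0.0625,0,0.0063],[0,0,0]],[[0.125,0.0013,0.0125],[0,0,0]],[[0.19,0.0019,0.017],[0,0,0]],[[0.19,0.0019,0.017],[0,0,0]],[[0.19,0.0019,0.017],[0,0,0]]]}}

```text
time: 1.72
ee_pos: [604.8, -152.4, 189.8]
ee_rot: [-0.0, 0.914, 0.407, -0.001]
ft_force: [-0.2, -1.5, -0.5]
opening: 0.631
gripper_force: 0.0
```

```bash
python3 plan.py ym 131 -42; python3 - <<'E'
from workcell import *
import cv2,numpy as np
i=get_image("scene")["frame"][110:310,230:430,::-1]
cv2.imwrite("pics/a.png",cv2.resize(i,None,fx=3,fy=3,interpolation=cv2.INTER_CUBIC))
E
```

```text
t 1.73 p [ 604.8 -152.4  189.8] psi -42.0 z [-0.002 -0.001 -1.   ] q7 -0.68 F [-0.2 -1.5 -0.5] M [ 0.01  0.06 -0.02] op 0.631
shift [ 0.0034 -0.0001  0.0588] turn [-0.   0.1  0. ] dpsi -0.0
```

View pics/a.png

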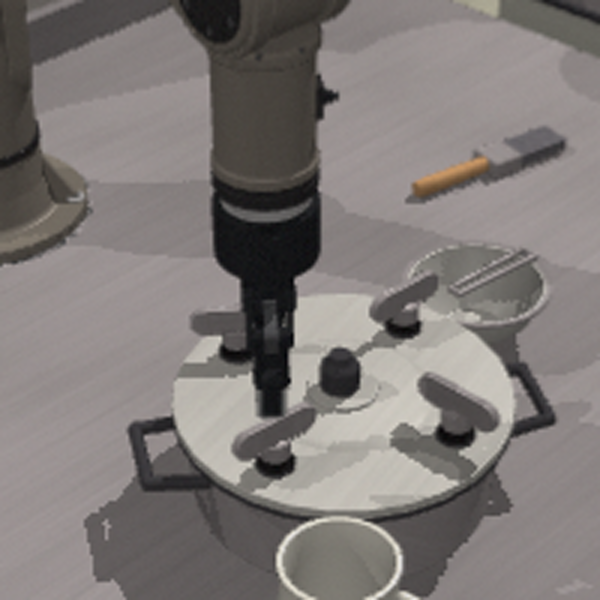

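The picture shows the open fingers above nut −y, with the front fingertip at about (271,415) in the crop. They clear the wing on both sides, so I'll descend.

To row units: 0.058 m / 0.8 = 0.0725, 0.04 m / 0.8 = 0.05.

Request:
{"fn": "step_arm", "kwargs": {"motion": [[[0.0019,0,0.025],[0,0,0]],[[0.0038,0,0.05],[0,0,0]],[[0.0038,0,0.0725],[0,0,0]],[[0.0038,0,0.0725],[0,0,0]]]}}

```text
time: 2.28
ee_pos: [605.6, -149.6, 129.8]
ee_rot: [-0.001, 0.914, 0.407, -0.002]
ft_force: [-0.3, 0.0, 0.4]
opening: 0.633
gripper_force: 0.0
```

```bash
python3 plan.py ym 131 -65; python3 - <<'E'
from h import *
for z in (170,175,180,185,190): print(z,proj("scene",[604.8+34*.743,-152.4-34*.669,z]).round(1))
E
```

```text
t 2.27 p [ 605.6 -149.6  129.8] psi -42.0 z [-0.005  0.001 -1.   ] q7 -0.71 F [-0.3  0.   0.4] M [-0.03 -0.03  0.03] op 0.633
shift [ 0.0007  0.0011 -0.0013] turn [-0.2  0.2 23. ] dpsi -23.0
170 [[319.7 250.9]]
175 [[319.6 249.2]]
180 [[319.6 247.4]]
185 [[319.6 245.7]]
190 [[319.5 244. ]]
```

To row units: -0.001 m / 0.8 = -0.0013, 0.0007 m / 0.8 = 0.0009, 31 degrees / 120 = 0.2583.

Request:
{"fn": "step_arm", "kwargs": {"motion": [[[0.0009,0.0013,-0.0013],[0,0,0.0417]],[[0.0009,0.0013,-0.0013],[0,0,0.0833]],[[0.0009,0.0013,-0.0013],[0,0,0.125]],[[0.0009,0.0013,-0.0013],[0,0,0.1583]],[[0.0009,0.0013,-0.0013],[0,0,0.1833]],[[0.0009,0.0013,-0.0013],[0,0,0.2083]],[[0.0009,0.0013,-0.0013],[0,0,0.2333]],[[0.0009,0.0013,-0.0013],[0,0,0.2583]]]}}

```text
time: 3.28
ee_pos: [605.0, -150.3, 133.3]
ee_rot: [-0.0, 0.989, 0.147, -0.004]
ft_force: [-8.1, -0.3, 3.8]
opening: 0.632
gripper_force: 4.2
```

```bash
python3 plan.py
```

```text
t 3.27 p [ 605.  -150.3  133.3] psi -73.1 z [-0.008 -0.    -1.   ] q7 -1.2 F [-8.1 -0.3  3.8] M [0.13 1.74 0.29] op 0.632
```

To row units: 35 degrees / 120 = 0.2917.

Request:
{"fn": "step_arm", "kwargs": {"motion": [[[0,0,0],[0,0,0.0417]],[[0,0,0],[0,0,0.0833]],[[0,0,0],[0,0,0.125]],[[0,0,0],[0,0,0.1667]],[[0,0,0],[0,0,0.2083]],[[0,0,0],[0,0,0.25]],[[0,0,0],[0,0,0.2917]],[[0,0,0],[0,0,0.2917]]]}}

```text
time: 4.28
ee_pos: [604.3, -149.3, 131.5]
ee_rot: [0.0, 0.988, -0.156, -0.005]
ft_force: [-7.0, 2.0, -2.3]
opening: 0.627
gripper_force: 2.7
```

```bash
python3 plan.py yp 190 -38
```

```text
t 4.28 p [ 604.3 -149.3  131.5] psi -108.0 z [-0.01   0.001 -1.   ] q7 -1.75 F [-7.   2.  -2.3] M [0.3  1.26 0.16] op 0.627
shift [-0.107  -0.1795 -0.0577] turn [ -0.3   0.6 -70. ] dpsi 70.0
```

To row units: -0.1795 m / 0.8 = -0.2244, -0.107 m / 0.8 = -0.1338, -62 degrees / 120 = -0.5167.

Request:
{"fn": "step_arm", "kwargs": {"motion": [[[0,0,0],[0,0,-0.0667]],[[0,0,-0.0313],[0,0,-0.0833]],[[0,0,-0.0725],[0,0,-0.1]],[[-0.0313,-0.0525,-0.0725],[0,0,-0.1833]],[[-0.0688,-0.1125,-0.0725],[0,0,-0.2667]],[[-0.1025,-0.1688,-0.0725],[0,0,-0.35]],[[-0.1338,-0.2244,-0.0725],[0,0,-0.4333]],[[-0.1338,-0.2244,-0.0725],[0,0,-0.5167]]]}}

```text
time: 5.28
ee_pos: [561.6, 60.2, 192.5]
ee_rot: [-0.001, 0.924, 0.382, 0.001]
ft_force: [0.1, 0.4, -1.0]
opening: 0.634
gripper_force: 0.0
```

```bash
python3 plan.py yp 190 -38
```

```text
t 5.28 p [561.6  60.2 192.5] psi -45.1 z [ 0.002  0.003 -1.   ] q7 -1.09 F [ 0.1  0.4 -1. ] M [-0.03  0.07 -0.01] op 0.634
shift [-0.0063  0.0019  0.0025] turn [-0.  -0.2 -7.1] dpsi 7.1
```

To row units: -0.006 m / 0.8 = -0.0075, 0.002 m / 0.8 = 0.0025, -7 degrees / 120 = -0.0583.

Request:
{"fn": "step_arm", "kwargs": {"motion": [[[-0.0075,0.0025,0.0025],[0,0,-0.0583]],[[-0.0075,0.0025,0.0025],[0,0,-0.0583]],[[-0.0075,0.0025,0.0025],[0,0,-0.0583]]]}}

```text
time: 5.65
ee_pos: [559.7, 48.3, 189.8]
ee_rot: [0.0, 0.903, 0.43, 0.0]
ft_force: [-0.0, 0.9, 0.1]
opening: 0.635
gripper_force: 0.0
```

```bash
python3 plan.py yp 131 -38
```

```text
t 5.65 p [559.7  48.3 189.8] psi -39.1 z [ 0.001  0.    -1.   ] q7 -0.97 F [-0.   0.9  0.1] M [ 0.02 -0.01 -0.01] op 0.635
shift [ 0.004  -0.0049  0.0588] turn [ 0.  -0.  -1.1] dpsi 1.1
```

To row units: 0.058 m / 0.8 = 0.0725, 0.01 m / 0.8 = 0.0125, -1 degrees / 120 = -0.0083.

Request:
{"fn": "step_arm", "kwargs": {"motion": [[[0.005,-0.0063,0.0125],[0,0,-0.0083]],[[0.005,-0.0063,0.0375],[0,0,-0.0083]],[[0.005,-0.0063,0.0625],[0,0,-0.0083]],[[0.005,-0.0063,0.0725],[0,0,-0.0083]],[[0.005,-0.0063,0.0725],[0,0,-0.0083]]]}}

```text
time: 6.28
ee_pos: [557.6, 54.9, 130.8]
ee_rot: [-0.0, 0.899, 0.439, -0.001]
ft_force: [0.6, -0.2, -0.1]
opening: 0.632
gripper_force: 0.0
```

```bash
python3 plan.py yp 131 -38
```

```text
t 6.28 p [557.6  54.9 130.8] psi -38.0 z [-0.001  0.    -1.   ] q7 -0.99 F [ 0.6 -0.2 -0.1] M [0.05 0.02 0.01] op 0.632
shift [ 0.0003  0.0009 -0.0002] turn [-0.1  0.   0. ] dpsi -0.0
```

To row units: 0.001 m / 0.8 = 0.0013, 37 degrees / 120 = 0.3083.

Request:
{"fn": "step_arm", "kwargs": {"motion": [[[0,0.0013,0],[0,0,0.05]],[[0,0.0013,0],[0,0,0.1]],[[0,0.0013,0],[0,0,0.1417]],[[0,0.0013,0],[0,0,0.175]],[[0,0.0013,0],[0,0,0.2083]],[[0,0.0013,0],[0,0,0.2417]],[[0,0.0013,0],[0,0,0.275]],[[0,0.0013,0],[0,0,0.3083]]]}}

```text
time: 7.28
ee_pos: [556.2, 54.0, 131.5]
ee_rot: [0.0, 0.992, 0.13, -0.003]
ft_force: [-5.3, -0.4, 1.2]
opening: 0.63
gripper_force: 4.4
```

```bash
python3 plan.py
```

```text
t 7.28 p [556.2  54.  131.5] psi -75.1 z [-0.005 -0.001 -1.   ] q7 -1.59 F [-5.3 -0.4  1.2] M [0.02 1.18 0.25] op 0.63
```

To row units: 29 degrees / 120 = 0.2417.

Request:
{"fn": "step_arm", "kwargs": {"motion": [[[0,0,0],[0,0,0.0417]],[[0,0,0],[0,0,0.0833]],[[0,0,0],[0,0,0.125]],[[0,0,0],[0,0,0.1667]],[[0,0,0],[0,0,0.2083]],[[0,0,0],[0,0,0.2417]],[[0,0,0],[0,0,0.2417]]]}}

```text
time: 8.15
ee_pos: [555.3, 54.6, 130.2]
ee_rot: [0.001, 0.993, -0.121, -0.004]
ft_force: [-5.3, 1.8, -2.4]
opening: 0.632
gripper_force: 2.5
```

```bash
python3 plan.py xp 190 58
```

```text
t 8.15 p [555.3  54.6 130.2] psi -103.9 z [-0.008 -0.    -1.   ] q7 -2.05 F [-5.3  1.8 -2.4] M [0.16 1.14 0.2 ] op 0.632
shift [ 0.1441  0.0447 -0.0608] turn [  -0.6    0.3 -161.9] dpsi 161.9
```

To row units: 0.144 m / 0.8 = 0.18, 0.0447 m / 0.8 = 0.0559, -72 degrees / 120 = -0.6.

Request:
{"fn": "step_arm", "kwargs": {"motion": [[[0,0,0],[0,0,-0.0667]],[[0,0,-0.0313],[0,0,-0.1]],[[0,0,-0.075],[0,0,-0.1833]],[[0.05,0.015,-0.075],[0,0,-0.2667]],[[0.1,0.0313,-0.075],[0,0,-0.35]],[[0.15,0.0463,-0.075],[0,0,-0.4333]],[[0.18,0.0559,-0.075],[0,0,-0.5167]],[[0.18,0.0559,-0.075],[0,0,-0.6]]]}}

```text
time: 9.15
ee_pos: [689.8, -26.6, 192.0]
ee_rot: [0.001, 0.874, 0.486, 0.001]
ft_force: [-0.8, 0.3, -0.1]
opening: 0.63
gripper_force: 0.0
```

```bash
python3 plan.py xp 190 58
```

```text
t 9.15 p [689.8 -26.6 192. ] psi -31.8 z [ 0.003 -0.001 -1.   ] q7 -0.72 F [-0.8  0.3 -0.1] M [0.02 0.03 0.02] op 0.63
shift [ 0.     -0.0058  0.002 ] turn [  0.2   0.1 -89.8] dpsi 89.8
```

To row units: -0.004 m / 0.8 = -0.005, 0.002 m / 0.8 = 0.0025, -84 degrees / 120 = -0.7.

Request:
{"fn": "step_arm", "kwargs": {"motion": [[[0,-0.005,0.0025],[0,0,-0.0875]],[[0,-0.005,0.0025],[0,0,-0.175]],[[0,-0.005,0.0025],[0,0,-0.2625]],[[0,-0.005,0.0025],[0,0,-0.35]],[[0,-0.005,0.0025],[0,0,-0.4375]],[[0,-0.005,0.0025],[0,0,-0.525]],[[0,-0.005,0.0025],[0,0,-0.6125]],[[0,-0.005,0.0025],[0,0,-0.7]]]}}

```text
time: 10.15
ee_pos: [685.1, -22.3, 190.6]
ee_rot: [0.001, 0.323, 0.946, 0.0]
ft_force: [0.3, 0.1, -0.2]
opening: 0.633
gripper_force: 0.0
```

```bash
python3 plan.py xp 131 58;  python3 - <<'E'
from workcell import *
import cv2,numpy as np
i=get_image("top")["frame"][170:280,265:385,::-1]
cv2.imwrite("pics/b.png",cv2.resize(i,None,fx=5,fy=5,interpolation=cv2.INTER_CUBIC))
E
```

```text
t 10.15 p [685.1 -22.3 190.6] psi 52.3 z [ 0.002 -0.    -1.   ] q7 0.61 F [ 0.3  0.1 -0.2] M [-0.02 -0.02  0.02] op 0.633
shift [-0.0005 -0.0011  0.0596] turn [ 0.1  0.1 -5.7] dpsi 5.7
```

View pics/b.png

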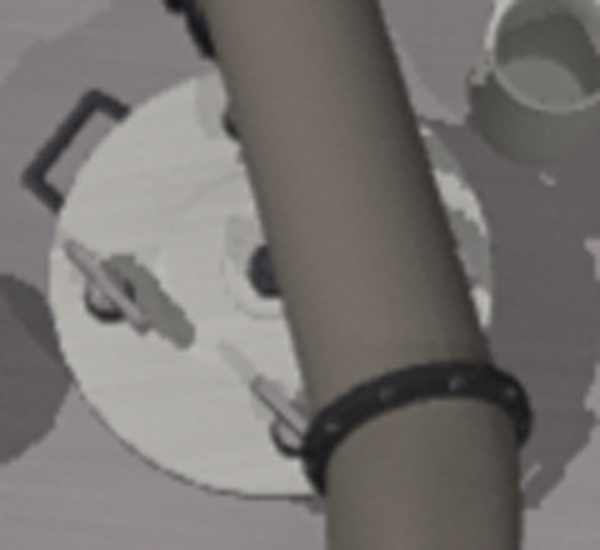

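The crop shows nut +y's wing from (70,242) to (145,328). Its yaw is about 42°, so it has turned about 0.75 rad, as intended.

To row units: 0.0595 m / 0.8 = 0.0744, 0.04 m / 0.8 = 0.05, -5 degrees / 120 = -0.0417.

Request:
{"fn": "step_arm", "kwargs": {"motion": [[[0,-0.0013,0.025],[0,0,-0.0417]],[[0,-0.0013,0.05],[0,0,-0.0417]],[[0,-0.0013,0.0744],[0,0,-0.0417]],[[0,-0.0013,0.0744],[0,0,-0.0417]],[[0,-0.0013,0.0744],[0,0,-0.0417]]]}}

```text
time: 10.82
ee_pos: [684.1, -22.7, 130.3]
ee_rot: [0.0, 0.284, 0.959, 0.0]
ft_force: [1.4, -0.0, 0.6]
opening: 0.63
gripper_force: 0.0
```

```bash
python3 plan.py xp 131 -4
```

```text
t 10.82 p [684.1 -22.7 130.3] psi 57.0 z [ 0.001  0.    -1.   ] q7 0.65 F [ 1.4 -0.   0.6] M [ 0.01 -0.03 -0.01] op 0.63
shift [-0.0011 -0.0003 -0.0007] turn [ 0.  0. 61.] dpsi -61.0
```

To row units: -0.001 m / 0.8 = -0.0013, 36 degrees / 120 = 0.3.

Request:
{"fn": "step_arm", "kwargs": {"motion": [[[-0.0013,0,0],[0,0,0.05]],[[-0.0013,0,0],[0,0,0.1]],[[-0.0013,0,0],[0,0,0.1333]],[[-0.0013,0,0],[0,0,0.1667]],[[-0.0013,0,0],[0,0,0.2]],[[-0.0013,0,0],[0,0,0.2333]],[[-0.0013,0,0],[0,0,0.2667]],[[-0.0013,0,0],[0,0,0.3]]]}}

```text
time: 11.82
ee_pos: [685.1, -22.2, 130.7]
ee_rot: [0.0, 0.567, 0.824, 0.001]
ft_force: [0.4, 1.5, -2.7]
opening: 0.637
gripper_force: 4.5
```

```bash
python3 plan.py
```

```text
t 11.82 p [685.1 -22.2 130.7] psi 21.0 z [ 0.002  0.001 -1.   ] q7 0.09 F [ 0.4  1.5 -2.7] M [ 0.26 -0.12  0.3 ] op 0.637
```

To row units: 25 degrees / 120 = 0.2083.

Request:
{"fn": "step_arm", "kwargs": {"motion": [[[0,0,0],[0,0,0.0417]],[[0,0,0],[0,0,0.0833]],[[0,0,0],[0,0,0.125]],[[0,0,0],[0,0,0.1667]],[[0,0,0],[0,0,0.2083]],[[0,0,0],[0,0,0.2083]]]}}

```text
time: 12.58
ee_pos: [684.5, -23.0, 129.9]
ee_rot: [0.0, 0.731, 0.683, 0.0]
ft_force: [0.1, 0.1, -2.3]
opening: 0.636
gripper_force: 1.6
```

```bash
python3 plan.py xm 190 103
```

```text
t 12.57 p [684.5 -23.  129.9] psi -3.9 z [ 0.  0. -1.] q7 -0.3 F [ 0.1  0.1 -2.3] M [ 0.05 -0.01  0.06] op 0.636
shift [-0.0626 -0.2002 -0.0602] turn [   0.     0.  -106.9] dpsi 106.9
```

To row units: -0.2 m / 0.8 = -0.25, -0.0626 m / 0.8 = -0.0783, -74 degrees / 120 = -0.6167.

Request:
{"fn": "step_arm", "kwargs": {"motion": [[[0,0,0],[0,0,-0.0667]],[[0,0,-0.0313],[0,0,-0.1167]],[[0,0,-0.075],[0,0,-0.2]],[[-0.0188,-0.0625,-0.075],[0,0,-0.2833]],[[-0.0375,-0.125,-0.075],[0,0,-0.3667]],[[-0.0588,-0.1875,-0.075],[0,0,-0.45]],[[-0.0783,-0.25,-0.075],[0,0,-0.5333]],[[-0.0783,-0.25,-0.075],[0,0,-0.6167]]]}}

```text
time: 13.58
ee_pos: [477.0, -73.7, 190.3]
ee_rot: [-0.001, 0.172, 0.985, -0.002]
ft_force: [1.1, 0.7, -0.2]
opening: 0.632
gripper_force: 0.0
```

```bash
python3 plan.py xm 190 103
```

```text
t 13.57 p [477.  -73.7 190.3] psi 70.2 z [-0.002 -0.004 -1.   ] q7 1.12 F [ 1.1  0.7 -0.2] M [-0.02 -0.02 -0.01] op 0.632
shift [-0.0027  0.003   0.0003] turn [ -0.3  -0.1 -32.8] dpsi 32.8
```

To row units: 0.0595 m / 0.8 = 0.0744, 0.01 m / 0.8 = 0.0125, -33 degrees / 120 = -0.275.

Request:
{"fn": "step_arm", "kwargs": {"motion": [[[0,0,0],[0,0,-0.0875]],[[0,0,0],[0,0,-0.175]],[[0,0,0.0125],[0,0,-0.2583]],[[0,0,0.0375],[0,0,-0.275]],[[0,0,0.0625],[0,0,-0.275]],[[0,0,0.0744],[0,0,-0.275]],[[0,0,0.0744],[0,0,-0.275]]]}}

```text
time: 14.45
ee_pos: [480.8, -71.9, 130.7]
ee_rot: [0.0, -0.114, 0.994, -0.0]
ft_force: [-0.1, -1.1, -0.1]
opening: 0.635
gripper_force: 0.0
```

```bash
python3 plan.py xm 131 103
```

```text
t 14.45 p [480.8 -71.9 130.7] psi 103.0 z [ 0. -0. -1.] q7 1.58 F [-0.1 -1.1 -0.1] M [ 0.01  0.01 -0.02] op 0.635
shift [ 0.0003  0.0002 -0.0003] turn [-0.  0.  0.] dpsi -0.0
```

Contact is expected at ψ≈80, and I'll end at about 42.

To row units: 36 degrees / 120 = 0.3.

Request:
{"fn": "step_arm", "kwargs": {"motion": [[[0,0,0],[0,0,0.05]],[[0,0,0],[0,0,0.1]],[[0,0,0],[0,0,0.1333]],[[0,0,0],[0,0,0.1667]],[[0,0,0],[0,0,0.2]],[[0,0,0],[0,0,0.2333]],[[0,0,0],[0,0,0.2667]],[[0,0,0],[0,0,0.3]]]}}

```text
time: 15.45
ee_pos: [478.7, -70.3, 130.8]
ee_rot: [-0.002, 0.199, 0.98, -0.0]
ft_force: [-4.9, 3.3, 1.0]
opening: 0.636
gripper_force: 4.2
```

```bash
python3 plan.py
```

```text
t 15.45 p [478.7 -70.3 130.8] psi 67.0 z [-0.004  0.001 -1.   ] q7 1.0 F [-4.9  3.3  1. ] M [0.72 1.03 0.25] op 0.636
```

To row units: 25 degrees / 120 = 0.2083.

Request:
{"fn": "step_arm", "kwargs": {"motion": [[[0,0,0],[0,0,0.0417]],[[0,0,0],[0,0,0.0833]],[[0,0,0],[0,0,0.125]],[[0,0,0],[0,0,0.1667]],[[0,0,0],[0,0,0.2083]],[[0,0,0],[0,0,0.2083]]]}}

```text
time: 16.2
ee_pos: [479.0, -70.4, 130.1]
ee_rot: [-0.002, 0.405, 0.914, -0.0]
ft_force: [-4.1, 4.4, -2.6]
opening: 0.636
gripper_force: 2.5
```

```bash
python3 plan.py xp 185 21
```

```text
t 16.2 p [479.  -70.4 130.1] psi 42.2 z [-0.003  0.001 -1.   ] q7 0.6 F [-4.1  4.4 -2.6] M [0.85 0.82 0.11] op 0.636
shift [-0.1032  0.184  -0.0556] turn [-0.1 -0.2 21.2] dpsi -21.2
```

To row units: 0.002 m / 0.8 = 0.0025, 0.001 m / 0.8 = 0.0013, 27 degrees / 120 = 0.225.

Request:
{"fn": "step_arm", "kwargs": {"motion": [[[0,0,0],[0,0,0]],[[0,0,0],[0,0,0.0333]],[[0,0,0.0013],[0,0,0.0667]],[[0,0,0.0025],[0,0,0.1]],[[0,0,0.0025],[0,0,0.1333]],[[0,0,0.0025],[0,0,0.1667]],[[0,0,0.0025],[0,0,0.2]],[[0,0,0.0025],[0,0,0.225]]]}}

```text
time: 17.2
ee_pos: [479.6, -70.6, 128.3]
ee_rot: [-0.001, 0.608, 0.794, -0.0]
ft_force: [-2.7, 3.6, -5.5]
opening: 0.632
gripper_force: 4.3
```

```bash
python3 plan.py
```

```text
t 17.2 p [479.6 -70.6 128.3] psi 15.1 z [-0.002  0.001 -1.   ] q7 0.15 F [-2.7  3.6 -5.5] M [0.84 0.62 0.26] op 0.632
```

To row units: 9 degrees / 120 = 0.075.

Request:
{"fn": "step_arm", "kwargs": {"motion": [[[0,0,0],[0,0,0.0108]],[[0,0,0],[0,0,0.0217]],[[0,0,0],[0,0,0.0325]],[[0,0,0],[0,0,0.0433]],[[0,0,0],[0,0,0.0542]],[[0,0,0],[0,0,0.065]],[[0,0,0],[0,0,0.075]]]}}

```text
time: 18.08
ee_pos: [480.1, -71.0, 128.3]
ee_rot: [-0.001, 0.669, 0.744, -0.0]
ft_force: [-2.4, 4.3, -5.8]
opening: 0.632
gripper_force: 4.3
```

```bash
python3 plan.py
```

```text
t 18.07 p [480.1 -71.  128.3] psi 6.1 z [-0.001  0.001 -1.   ] q7 0.01 F [-2.4  4.3 -5.8] M [0.93 0.51 0.26] op 0.632
```

To row units: 0.001 m / 0.8 = 0.0013, 9 degrees / 120 = 0.075.

Request:
{"fn": "step_arm", "kwargs": {"motion": [[[0,0,0.0013],[0,0,0.0108]],[[0,0,0.0013],[0,0,0.0217]],[[0,0,0.0013],[0,0,0.0325]],[[0,0,0.0013],[0,0,0.0433]],[[0,0,0.0013],[0,0,0.0542]],[[0,0,0.0013],[0,0,0.065]],[[0,0,0.0013],[0,0,0.075]]]}}

```text
time: 18.95
ee_pos: [480.3, -71.4, 127.5]
ee_rot: [-0.0, 0.725, 0.689, -0.0]
ft_force: [-3.2, 3.6, -4.8]
opening: 0.632
gripper_force: 4.2
```

```bash
python3 plan.py
```

```text
t 18.95 p [480.3 -71.4 127.5] psi -3.0 z [-0.001  0.    -1.   ] q7 -0.14 F [-3.2  3.6 -4.8] M [0.79 0.61 0.22] op 0.632
```

To row units: 9 degrees / 120 = 0.075.

Request:
{"fn": "step_arm", "kwargs": {"motion": [[[0,0,0],[0,0,0.0108]],[[0,0,0],[0,0,0.0217]],[[0,0,0],[0,0,0.0325]],[[0,0,0],[0,0,0.0433]],[[0,0,0],[0,0,0.0542]],[[0,0,0],[0,0,0.065]],[[0,0,0],[0,0,0.075]]]}}

```text
time: 19.82
ee_pos: [480.5, -72.0, 127.3]
ee_rot: [-0.0, 0.777, 0.629, -0.0]
ft_force: [-2.8, 3.3, -5.2]
opening: 0.631
gripper_force: 5.7
```

```bash
python3 plan.py
```

```text
t 19.82 p [480.5 -72.  127.3] psi -12.1 z [-0. -0. -1.] q7 -0.29 F [-2.8  3.3 -5.2] M [0.77 0.64 0.32] op 0.631
```

To row units: 3 degrees / 120 = 0.025.

Request:
{"fn": "step_arm", "kwargs": {"motion": [[[0,0,0],[0,0,0.0083]],[[0,0,0],[0,0,0.0167]],[[0,0,0],[0,0,0.025]]]}}

```text
time: 20.2
ee_pos: [480.4, -72.0, 127.1]
ee_rot: [-0.0, 0.794, 0.608, -0.0]
ft_force: [-2.6, 3.9, -7.7]
opening: 0.633
gripper_force: 7.4
```

```bash
python3 plan.py
```

```text
t 20.2 p [480.4 -72.  127.1] psi -15.0 z [-0.001 -0.    -1.   ] q7 -0.34 F [-2.6  3.9 -7.7] M [0.79 0.58 0.41] op 0.633
```

To row units: 1.7 degrees / 120 = 0.0142.

Request:
{"fn": "step_arm", "kwargs": {"motion": [[[0,0,0],[0,0,0.0075]],[[0,0,0],[0,0,0.0142]]]}}

```text
time: 20.45
ee_pos: [480.3, -72.1, 127.1]
ee_rot: [-0.0, 0.802, 0.597, -0.0]
ft_force: [-1.9, 4.0, -11.1]
opening: 0.632
gripper_force: 8.4
```

```bash
python3 plan.py xp 185 21
```

```text
t 20.45 p [480.3 -72.1 127.1] psi -16.7 z [-0.001 -0.    -1.   ] q7 -0.37 F [ -1.9   4.  -11.1] M [0.69 0.53 0.53] op 0.632
shift [ 0.1054  0.1819 -0.0581] turn [ -0.    0.  -37.7] dpsi 37.7
```

To row units: 0.182 m / 0.8 = 0.2275, 0.1054 m / 0.8 = 0.1318, -38 degrees / 120 = -0.3167.

Request:
{"fn": "step_arm", "kwargs": {"motion": [[[0,0,0],[0,0,-0.0667]],[[0,0,-0.0313],[0,0,-0.1167]],[[0,0,-0.0725],[0,0,-0.1667]],[[0.0325,0.0563,-0.0725],[0,0,-0.2167]],[[0.065,0.1125,-0.0725],[0,0,-0.2667]],[[0.0988,0.17,-0.0725],[0,0,-0.3167]],[[0.1318,0.2275,-0.0725],[0,0,-0.3167]],[[0.1318,0.2275,-0.0725],[0,0,-0.3167]]]}}

```text
time: 21.45
ee_pos: [690.8, -23.3, 186.9]
ee_rot: [0.003, 0.565, 0.825, 0.003]
ft_force: [-0.4, 0.5, 0.0]
opening: 0.633
gripper_force: 0.0
```

```bash
python3 plan.py xp 128 21;  python3 - <<'E'
from workcell import *
import cv2,numpy as np
i=get_image("scene")["frame"][160:290,250:430,::-1]
cv2.imwrite("pics/c.png",cv2.resize(i,None,fx=4,fy=4,interpolation=cv2.INTER_CUBIC))
E
```

```text
t 21.45 p [690.8 -23.3 186.9] psi 21.2 z [ 0.008  0.001 -1.   ] q7 0.12 F [-0.4  0.5  0. ] M [-0.02  0.02 -0.  ] op 0.633
shift [ 0.0021 -0.0061  0.0588] turn [0.5 0.1 0.2] dpsi -0.2
```

View pics/c.png

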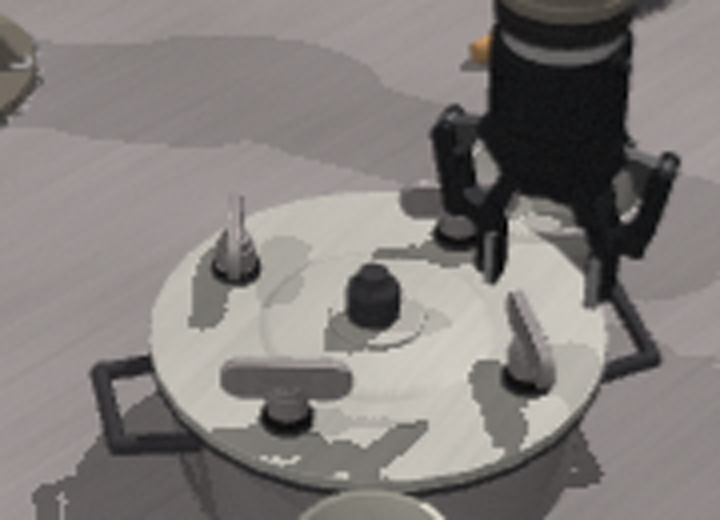

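The scene shows nut −x seated, nuts ±y turned and the weight in place. The fingers are over nut +x's wing at (530,340), clear of it on both sides.

Request:
{"fn": "step_arm", "kwargs": {"motion": [[[0.0013,-0.0013,0.0025],[0,0,0]],[[0.0013,-0.0013,0.025],[0,0,0]],[[0.0013,-0.0013,0.05],[0,0,0]],[[0.0013,-0.0013,0.0725],[0,0,0]],[[0.0013,-0.0013,0.0725],[0,0,0]]]}}

```text
time: 22.12
ee_pos: [682.2, -23.1, 124.6]
ee_rot: [-0.002, 0.564, 0.826, -0.001]
ft_force: [-0.4, 0.5, 0.4]
opening: 0.63
gripper_force: 0.0
```

```bash
python3 plan.py xp 128 21
```

```text
t 22.12 p [682.2 -23.1 124.6] psi 21.3 z [-0.005 -0.    -1.   ] q7 0.1 F [-0.4  0.5  0.4] M [-0.05 -0.04 -0.02] op 0.63
shift [-0.0014  0.0024 -0.0035] turn [-0.3 -0.1  0.3] dpsi -0.3
```

To row units: -0.003 m / 0.8 = -0.0038, 0.002 m / 0.8 = 0.0025, 39 degrees / 120 = 0.325.

Request:
{"fn": "step_arm", "kwargs": {"motion": [[[-0.0013,0.0025,-0.0038],[0,0,0.05]],[[-0.0013,0.0025,-0.0038],[0,0,0.1]],[[-0.0013,0.0025,-0.0038],[0,0,0.15]],[[-0.0013,0.0025,-0.0038],[0,0,0.1917]],[[-0.0013,0.0025,-0.0038],[0,0,0.225]],[[-0.0013,0.0025,-0.0038],[0,0,0.2583]],[[-0.0013,0.0025,-0.0038],[0,0,0.2917]],[[-0.0013,0.0025,-0.0038],[0,0,0.325]]]}}

```text
time: 23.12
ee_pos: [685.6, -24.6, 130.1]
ee_rot: [0.001, 0.808, 0.589, -0.001]
ft_force: [-1.1, -1.1, -1.8]
opening: 0.635
gripper_force: 4.7
```

```bash
python3 plan.py
```

```text
t 23.12 p [685.6 -24.6 130.1] psi -17.8 z [-0.002 -0.003 -1.   ] q7 -0.51 F [-1.1 -1.1 -1.8] M [-0.5   0.24  0.3 ] op 0.635
```

To row units: 11 degrees / 120 = 0.0917.

Request:
{"fn": "step_arm", "kwargs": {"motion": [[[0,0,0],[0,0,0.025]],[[0,0,0],[0,0,0.05]],[[0,0,0],[0,0,0.075]],[[0,0,0],[0,0,0.0917]]]}}

```text
time: 23.62
ee_pos: [685.0, -25.0, 129.4]
ee_rot: [0.001, 0.861, 0.509, -0.002]
ft_force: [-2.4, -3.6, -4.2]
opening: 0.634
gripper_force: 4.6
```

```bash
python3 plan.py
```

```text
t 23.62 p [685.  -25.  129.4] psi -28.8 z [-0.003 -0.003 -1.   ] q7 -0.68 F [-2.4 -3.6 -4.2] M [-0.84  0.32  0.27] op 0.634
```

To row units: 0.001 m / 0.8 = 0.0013, 9 degrees / 120 = 0.075.

Request:
{"fn": "step_arm", "kwargs": {"motion": [[[0,0,0.0013],[0,0,0.0108]],[[0,0,0.0013],[0,0,0.0217]],[[0,0,0.0013],[0,0,0.0325]],[[0,0,0.0013],[0,0,0.0433]],[[0,0,0.0013],[0,0,0.0542]],[[0,0,0.0013],[0,0,0.065]],[[0,0,0.0013],[0,0,0.075]]]}}

```text
time: 24.5
ee_pos: [684.6, -25.2, 128.7]
ee_rot: [0.001, 0.898, 0.44, -0.002]
ft_force: [-5.3, -5.0, -3.3]
opening: 0.633
gripper_force: 4.5
```

```bash
python3 plan.py
```

```text
t 24.5 p [684.6 -25.2 128.7] psi -37.8 z [-0.004 -0.003 -1.   ] q7 -0.82 F [-5.3 -5.  -3.3] M [-1.03  0.78  0.24] op 0.633
```

To row units: 0.001 m / 0.8 = 0.0013, 9 degrees / 120 = 0.075.

Request:
{"fn": "step_arm", "kwargs": {"motion": [[[0,0,0.0013],[0,0,0.0108]],[[0,0,0.0013],[0,0,0.0217]],[[0,0,0.0013],[0,0,0.0325]],[[0,0,0.0013],[0,0,0.0433]],[[0,0,0.0013],[0,0,0.0542]],[[0,0,0.0013],[0,0,0.065]],[[0,0,0.0013],[0,0,0.075]]]}}

```text
time: 25.38
ee_pos: [684.1, -25.3, 128.0]
ee_rot: [0.001, 0.93, 0.368, -0.003]
ft_force: [-5.5, -5.4, -0.2]
opening: 0.634
gripper_force: 4.4
```

```bash
python3 plan.py
```

```text
t 25.38 p [684.1 -25.3 128. ] psi -46.8 z [-0.005 -0.003 -1.   ] q7 -0.96 F [-5.5 -5.4 -0.2] M [-1.05  1.1   0.19] op 0.634
```

To row units: 9 degrees / 120 = 0.075.

Request:
{"fn": "step_arm", "kwargs": {"motion": [[[0,0,0],[0,0,0.0108]],[[0,0,0],[0,0,0.0217]],[[0,0,0],[0,0,0.0325]],[[0,0,0],[0,0,0.0433]],[[0,0,0],[0,0,0.0542]],[[0,0,0],[0,0,0.065]],[[0,0,0],[0,0,0.075]]]}}

```text
time: 26.25
ee_pos: [683.4, -25.4, 127.3]
ee_rot: [0.001, 0.956, 0.294, -0.004]
ft_force: [-6.8, -5.3, -1.6]
opening: 0.634
gripper_force: 5.1
```

```bash
python3 plan.py
```

```text
t 26.25 p [683.4 -25.4 127.3] psi -55.8 z [-0.007 -0.004 -1.   ] q7 -1.11 F [-6.8 -5.3 -1.6] M [-1.08  1.2   0.36] op 0.634
```

To row units: 2 degrees / 120 = 0.0167.

Request:
{"fn": "step_arm", "kwargs": {"motion": [[[0,0,0],[0,0,0.0083]],[[0,0,0],[0,0,0.0167]]]}}

```text
time: 26.5
ee_pos: [683.4, -25.5, 127.3]
ee_rot: [0.001, 0.961, 0.278, -0.004]
ft_force: [-6.9, -5.2, -0.9]
opening: 0.632
gripper_force: 6.1
```

```bash
python3 plan.py yp 185 102
```

```text
t 26.5 p [683.4 -25.5 127.3] psi -57.8 z [-0.007 -0.004 -1.   ] q7 -1.14 F [-6.9 -5.2 -0.9] M [-1.18  1.24  0.41] op 0.632
shift [-0.0634 -0.1343 -0.0571] turn [-6.000e-01  1.000e-01 -1.598e+02] dpsi 159.8
```

To row units: 1.4 degrees / 120 = 0.0117.

Request:
{"fn": "step_arm", "kwargs": {"motion": [[[0,0,0],[0,0,0.0058]],[[0,0,0],[0,0,0.0117]]]}}

```text
time: 26.75
ee_pos: [683.2, -25.5, 127.2]
ee_rot: [0.001, 0.964, 0.266, -0.004]
ft_force: [-5.8, -5.4, -1.7]
opening: 0.63
gripper_force: 6.9
```

```bash
python3 plan.py yp 185 100
```

```text
t 26.75 p [683.2 -25.5 127.2] psi -59.1 z [-0.007 -0.004 -1.   ] q7 -1.16 F [-5.8 -5.4 -1.7] M [-1.09  1.25  0.44] op 0.63
shift [-0.0665 -0.1327 -0.0572] turn [-6.000e-01  1.000e-01 -1.591e+02] dpsi 159.1
```

To row units: -0.13 m / 0.8 = -0.1625, -0.095 m / 0.8 = -0.1188, -74 degrees / 120 = -0.6167.

Request:
{"fn": "step_arm", "kwargs": {"motion": [[[0,0,0],[0,0,-0.0667]],[[0,0,-0.0313],[0,0,-0.1167]],[[0,0,-0.0725],[0,0,-0.2]],[[-0.0188,-0.0375,-0.0725],[0,0,-0.2833]],[[-0.0375,-0.075,-0.0725],[0,0,-0.3667]],[[-0.06,-0.1188,-0.0725],[0,0,-0.45]],[[-0.0813,-0.1625,-0.0725],[0,0,-0.5333]],[[-0.0813,-0.1625,-0.0725],[0,0,-0.6167]]]}}

```text
time: 27.75
ee_pos: [562.2, 59.6, 187.9]
ee_rot: [0.0, 0.605, 0.796, 0.002]
ft_force: [0.9, 0.3, 0.1]
opening: 0.63
gripper_force: 0.0
```

```bash
python3 plan.py yp 185 100
```

```text
t 27.75 p [562.2  59.6 187.9] psi 15.5 z [ 0.002  0.002 -1.   ] q7 -0.08 F [0.9 0.3 0.1] M [-0.03 -0.   -0.03] op 0.63
shift [-0.0039 -0.0049  0.0029] turn [  0.2   0.  -84.5] dpsi 84.5
```

To row units: -0.004 m / 0.8 = -0.005, -0.002 m / 0.8 = -0.0025, -84 degrees / 120 = -0.7.

Request:
{"fn": "step_arm", "kwargs": {"motion": [[[-0.0025,-0.005,0.0025],[0,0,-0.0875]],[[-0.0025,-0.005,0.0025],[0,0,-0.175]],[[-0.0025,-0.005,0.0025],[0,0,-0.2625]],[[-0.0025,-0.005,0.0025],[0,0,-0.35]],[[-0.0025,-0.005,0.0025],[0,0,-0.4375]],[[-0.0025,-0.005,0.0025],[0,0,-0.525]],[[-0.0025,-0.005,0.0025],[0,0,-0.6125]],[[-0.0025,-0.005,0.0025],[0,0,-0.7]]]}}

```text
time: 28.75
ee_pos: [561.3, 53.9, 185.7]
ee_rot: [0.002, -0.081, 0.997, 0.001]
ft_force: [0.4, -0.3, -0.3]
opening: 0.632
gripper_force: 0.0
```

```bash
python3 plan.py yp 128 100;  python3 - <<'E'
from workcell import *
import cv2,numpy as np
i=get_image("scene")["frame"][160:290,250:430,::-1]
cv2.imwrite("pics/d.png",cv2.resize(i,None,fx=4,fy=4,interpolation=cv2.INTER_CUBIC))
E
```

```text
t 28.75 p [561.3  53.9 185.7] psi 99.2 z [ 0.003  0.002 -1.   ] q7 1.28 F [ 0.4 -0.3 -0.3] M [0.02 0.02 0.01] op 0.632
shift [0.0029 0.001  0.0577] turn [ 0.1  0.2 -0.8] dpsi 0.8
```

View pics/d.png

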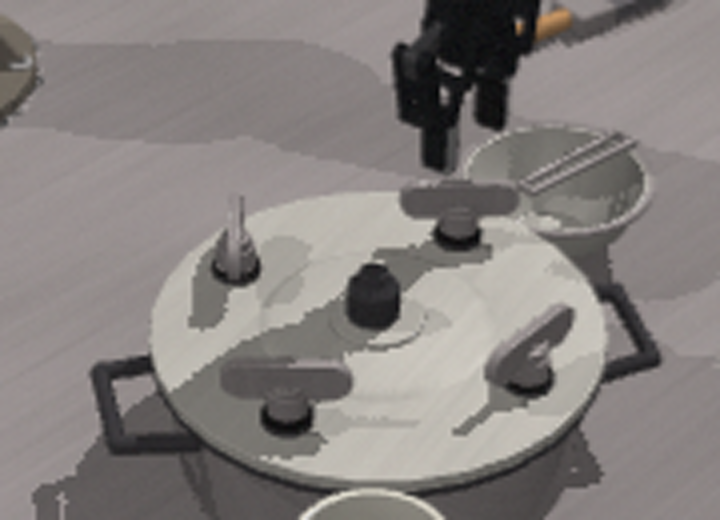

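The picture shows nuts ±x seated, with the weight and strainer undisturbed. The fingers are over nut +y, whose wing is at (460,200).

To row units: 0.058 m / 0.8 = 0.0725, 0.02 m / 0.8 = 0.025, -1 degrees / 120 = -0.0083.

Request:
{"fn": "step_arm", "kwargs": {"motion": [[[0.0025,0.0013,0.025],[0,0,-0.0083]],[[0.0025,0.0013,0.05],[0,0,-0.0083]],[[0.0025,0.0013,0.0725],[0,0,-0.0083]],[[0.0025,0.0013,0.0725],[0,0,-0.0083]]]}}

```text
time: 29.3
ee_pos: [556.7, 52.7, 124.1]
ee_rot: [-0.002, -0.086, 0.996, 0.0]
ft_force: [-0.5, 0.2, -0.8]
opening: 0.628
gripper_force: 0.0
```

```bash
python3 plan.py yp 129 100
```

```text
t 29.3 p [556.7  52.7 124.1] psi 99.9 z [-0.004 -0.    -1.   ] q7 1.23 F [-0.5  0.2 -0.8] M [-0.   -0.01 -0.02] op 0.628
shift [-0.0021  0.0015 -0.0049] turn [ 0.  -0.2 -0.1] dpsi 0.1
```

To row units: -0.004 m / 0.8 = -0.005, -0.002 m / 0.8 = -0.0025, 38 degrees / 120 = 0.3167.

Request:
{"fn": "step_arm", "kwargs": {"motion": [[[-0.0025,0.0013,-0.005],[0,0,0.05]],[[-0.0025,0.0013,-0.005],[0,0,0.1]],[[-0.0025,0.0013,-0.005],[0,0,0.15]],[[-0.0025,0.0013,-0.005],[0,0,0.1833]],[[-0.0025,0.0013,-0.005],[0,0,0.2167]],[[-0.0025,0.0013,-0.005],[0,0,0.25]],[[-0.0025,0.0013,-0.005],[0,0,0.2833]],[[-0.0025,0.0013,-0.005],[0,0,0.3167]]]}}

```text
time: 30.3
ee_pos: [557.5, 56.5, 130.0]
ee_rot: [-0.003, 0.243, 0.97, 0.0]
ft_force: [-4.6, 3.0, -1.1]
opening: 0.63
gripper_force: 4.2
```

```bash
python3 plan.py
```

```text
t 30.3 p [557.5  56.5 130. ] psi 61.9 z [-0.005  0.002 -1.   ] q7 0.64 F [-4.6  3.  -1.1] M [0.61 0.94 0.24] op 0.63
```

To row units: 11 degrees / 120 = 0.0917.

Request:
{"fn": "step_arm", "kwargs": {"motion": [[[0,0,0],[0,0,0.025]],[[0,0,0],[0,0,0.05]],[[0,0,0],[0,0,0.075]],[[0,0,0],[0,0,0.0917]]]}}

```text
time: 30.8
ee_pos: [557.5, 56.3, 129.4]
ee_rot: [-0.003, 0.334, 0.943, -0.0]
ft_force: [-4.4, 3.3, -3.3]
opening: 0.635
gripper_force: 4.2
```

```bash
python3 plan.py
```

```text
t 30.8 p [557.5  56.3 129.4] psi 51.0 z [-0.005  0.002 -1.   ] q7 0.47 F [-4.4  3.3 -3.3] M [0.67 0.85 0.27] op 0.635
```

To row units: 0.001 m / 0.8 = 0.0013, 9 degrees / 120 = 0.075.

Request:
{"fn": "step_arm", "kwargs": {"motion": [[[0,0,0.0013],[0,0,0.0108]],[[0,0,0.0013],[0,0,0.0217]],[[0,0,0.0013],[0,0,0.0325]],[[0,0,0.0013],[0,0,0.0433]],[[0,0,0.0013],[0,0,0.0542]],[[0,0,0.0013],[0,0,0.065]],[[0,0,0.0013],[0,0,0.075]]]}}

```text
time: 31.68
ee_pos: [557.6, 56.2, 128.6]
ee_rot: [-0.002, 0.407, 0.913, -0.0]
ft_force: [-4.7, 3.5, -2.3]
opening: 0.632
gripper_force: 3.9
```

```bash
python3 plan.py
```

```text
t 31.68 p [557.6  56.2 128.6] psi 42.0 z [-0.005  0.001 -1.   ] q7 0.32 F [-4.7  3.5 -2.3] M [0.64 0.87 0.26] op 0.632
```

To row units: 0.001 m / 0.8 = 0.0013, 3.9 degrees / 120 = 0.0325.

Request:
{"fn": "step_arm", "kwargs": {"motion": [[[0,0,0.0013],[0,0,0.0108]],[[0,0,0.0013],[0,0,0.0217]],[[0,0,0.0013],[0,0,0.0325]],[[0,0,0.0013],[0,0,0.0433]],[[0,0,0.0013],[0,0,0.0542]],[[0,0,0.0013],[0,0,0.065]],[[0,0,0.0013],[0,0,0.075]]]}}

```text
time: 32.55
ee_pos: [557.8, 56.2, 127.9]
ee_rot: [-0.002, 0.477, 0.879, -0.001]
ft_force: [-5.0, 2.5, -0.7]
opening: 0.633
gripper_force: 8.8
```

```bash
python3 plan.py
```

```text
t 32.55 p [557.8  56.2 127.9] psi 33.0 z [-0.004  0.001 -1.   ] q7 0.18 F [-5.   2.5 -0.7] M [0.59 0.86 0.5 ] op 0.633
```

```bash
python3 plan.py ym 185 98
```

```text
t 32.55 p [557.8  56.2 127.9] psi 33.0 z [-0.004  0.001 -1.   ] q7 0.18 F [-5.   2.5 -0.7] M [0.59 0.86 0.5 ] op 0.633
shift [-0.1992 -0.0713 -0.0575] turn [ -0.1  -0.3 -65. ] dpsi 65.0
```

To row units: -0.199 m / 0.8 = -0.2488, -0.147 m / 0.8 = -0.1838, -65 degrees / 120 = -0.5417.

Request:
{"fn": "step_arm", "kwargs": {"motion": [[[0,0,0],[0,0,-0.0667]],[[0,0,-0.0313],[0,0,-0.1167]],[[0,0,-0.0725],[0,0,-0.2]],[[-0.0563,-0.0188,-0.0725],[0,0,-0.2833]],[[-0.1188,-0.04,-0.0725],[0,0,-0.3667]],[[-0.1838,-0.065,-0.0725],[0,0,-0.45]],[[-0.2488,-0.09,-0.0725],[0,0,-0.5333]],[[-0.2488,-0.09,-0.0725],[0,0,-0.5417]]]}}

```text
time: 33.55
ee_pos: [608.0, -159.7, 186.1]
ee_rot: [0.0, -0.064, 0.998, -0.001]
ft_force: [0.1, -0.2, 0.1]
opening: 0.63
gripper_force: 0.0
```

Request:
{"fn": "step_arm", "kwargs": {"motion": [[[0,0,0],[0,0,0]],[[0,0,0],[0,0,0]]]}}

```text
time: 33.8
ee_pos: [607.9, -149.9, 186.9]
ee_rot: [0.0, -0.07, 0.998, 0.0]
ft_force: [-0.2, -0.3, 0.4]
opening: 0.63
gripper_force: 0.0
```

```bash
python3 plan.py ym 128 98
```

```text
t 33.8 p [ 607.9 -149.9  186.9] psi 98.0 z [ 0.001  0.    -1.   ] q7 1.61 F [-0.2 -0.3  0.4] M [ 0.05 -0.01 -0.06] op 0.63
shift [0.001  0.0002 0.0589] turn [0. 0. 0.] dpsi -0.0
```

Request:
{"fn": "step_arm", "kwargs": {"motion": [[[0.0013,0,0.025],[0,0,0]],[[0.0013,0,0.05],[0,0,0]],[[0.0013,0,0.0713],[0,0,0]],[[0.0013,0,0.0713],[0,0,0]],[[0.0013,0,0.0713],[0,0,0]]]}}

```text
time: 34.42
ee_pos: [607.0, -152.0, 129.5]
ee_rot: [0.0, -0.069, 0.998, 0.0]
ft_force: [0.0, 0.7, 0.6]
opening: 0.631
gripper_force: 0.0
```

```bash
python3 plan.py ym 129 98
```

```text
t 34.42 p [ 607.  -152.   129.5] psi 97.9 z [ 0.001  0.    -1.   ] q7 1.58 F [0.  0.7 0.6] M [-0.01 -0.   -0.01] op 0.631
shift [-0.0002  0.0022  0.0005] turn [ 0.   0.  -0.1] dpsi 0.1
```

To row units: 38 degrees / 120 = 0.3167.

Request:
{"fn": "step_arm", "kwargs": {"motion": [[[0,0,0],[0,0,0.05]],[[0,0,0],[0,0,0.1]],[[0,0,0],[0,0,0.15]],[[0,0,0],[0,0,0.1833]],[[0,0,0],[0,0,0.2167]],[[0,0,0],[0,0,0.25]],[[0,0,0],[0,0,0.2833]],[[0,0,0],[0,0,0.3167]]]}}

```text
time: 35.42
ee_pos: [603.7, -149.3, 129.5]
ee_rot: [-0.004, 0.26, 0.966, 0.0]
ft_force: [-8.3, 3.9, 2.7]
opening: 0.632
gripper_force: 4.2
```

```bash
python3 plan.py
```

```text
t 35.42 p [ 603.7 -149.3  129.5] psi 59.9 z [-0.007  0.003 -1.   ] q7 0.98 F [-8.3  3.9  2.7] M [0.92 1.45 0.33] op 0.632
```

To row units: 0.002 m / 0.8 = 0.0025, 0.0014 m / 0.8 = 0.0018, 10 degrees / 120 = 0.0833.

Request:
{"fn": "step_arm", "kwargs": {"motion": [[[0.0009,0,0],[0,0,0.0167]],[[0.0018,0,0],[0,0,0.0333]],[[0.0025,0,0],[0,0,0.05]],[[0.0025,0,0],[0,0,0.0667]],[[0.0025,0,0],[0,0,0.0833]]]}}

```text
time: 36.05
ee_pos: [603.4, -149.0, 129.0]
ee_rot: [-0.002, 0.343, 0.939, 0.0]
ft_force: [-4.6, 4.5, -2.0]
opening: 0.632
gripper_force: 4.2
```

```bash
python3 plan.py
```

```text
t 36.05 p [ 603.4 -149.   129. ] psi 49.9 z [-0.004  0.002 -1.   ] q7 0.82 F [-4.6  4.5 -2. ] M [0.84 0.87 0.26] op 0.632
```

To row units: 0.001 m / 0.8 = 0.0013, 7.8 degrees / 120 = 0.065.

Request:
{"fn": "step_arm", "kwargs": {"motion": [[[0,0,0.0013],[0,0,0.0108]],[[0,0,0.0013],[0,0,0.0217]],[[0,0,0.0013],[0,0,0.0325]],[[0,0,0.0013],[0,0,0.0433]],[[0,0,0.0013],[0,0,0.0542]],[[0,0,0.0013],[0,0,0.065]]]}}

```text
time: 36.8
ee_pos: [603.5, -148.8, 128.3]
ee_rot: [-0.002, 0.406, 0.914, 0.0]
ft_force: [-5.4, 4.2, 0.3]
opening: 0.638
gripper_force: 4.0
```

```bash
python3 plan.py
```

```text
t 36.8 p [ 603.5 -148.8  128.3] psi 42.1 z [-0.004  0.002 -1.   ] q7 0.7 F [-5.4  4.2  0.3] M [0.88 0.95 0.32] op 0.638
```

To row units: 4.8 degrees / 120 = 0.04.

Request:
{"fn": "step_arm", "kwargs": {"motion": [[[0,0,0],[0,0,0.01]],[[0,0,0],[0,0,0.02]],[[0,0,0],[0,0,0.03]],[[0,0,0],[0,0,0.04]]]}}

```text
time: 37.3
ee_pos: [603.4, -148.6, 128.0]
ee_rot: [-0.002, 0.443, 0.896, 0.0]
ft_force: [-4.3, 5.4, -1.1]
opening: 0.63
gripper_force: 4.1
```

```bash
python3 plan.py
```

```text
t 37.3 p [ 603.4 -148.6  128. ] psi 37.4 z [-0.004  0.003 -1.   ] q7 0.63 F [-4.3  5.4 -1.1] M [0.91 0.92 0.19] op 0.63
```

Still drag only, so I'll continue.

To row units: 7.8 degrees / 120 = 0.065.

Request:
{"fn": "step_arm", "kwargs": {"motion": [[[0,0,0],[0,0,0.0108]],[[0,0,0],[0,0,0.0217]],[[0,0,0],[0,0,0.0325]],[[0,0,0],[0,0,0.0433]],[[0,0,0],[0,0,0.0542]],[[0,0,0],[0,0,0.065]]]}}

```text
time: 38.05
ee_pos: [603.3, -148.4, 127.7]
ee_rot: [-0.003, 0.503, 0.864, 0.0]
ft_force: [-3.3, 4.7, -3.3]
opening: 0.631
gripper_force: 4.2
```

```bash
python3 plan.py
```

```text
t 38.05 p [ 603.3 -148.4  127.7] psi 29.6 z [-0.004  0.003 -1.   ] q7 0.5 F [-3.3  4.7 -3.3] M [0.92 0.8  0.23] op 0.631
```

To row units: 7.8 degrees / 120 = 0.065.

Request:
{"fn": "step_arm", "kwargs": {"motion": [[[0,0,0],[0,0,0.0108]],[[0,0,0],[0,0,0.0217]],[[0,0,0],[0,0,0.0325]],[[0,0,0],[0,0,0.0433]],[[0,0,0],[0,0,0.0542]],[[0,0,0],[0,0,0.065]]]}}

```text
time: 38.8
ee_pos: [603.3, -148.2, 127.2]
ee_rot: [-0.003, 0.56, 0.828, 0.0]
ft_force: [-2.6, 4.4, -6.0]
opening: 0.636
gripper_force: 8.8
```

```bash
python3 plan.py
```

```text
t 38.8 p [ 603.3 -148.2  127.2] psi 21.8 z [-0.004  0.003 -1.   ] q7 0.38 F [-2.6  4.4 -6. ] M [0.96 0.55 0.55] op 0.636
```

To row units: -0.1 m / 0.8 = -0.125, -0.06 m / 0.8 = -0.075, -12 degrees / 120 = -0.1.

Request:
{"fn": "step_arm", "kwargs": {"motion": [[[0,0,0],[0,0,-0.0667]],[[0,0,-0.0313],[0,0,-0.1]],[[0,0,-0.075],[0,0,-0.1]],[[0,0,-0.125],[0,0,-0.1]],[[0,0,-0.125],[0,0,-0.1]]]}}

```text
time: 39.42
ee_pos: [608.4, -151.8, 233.6]
ee_rot: [0.005, 0.472, 0.881, 0.001]
ft_force: [-1.4, -0.9, -1.1]
opening: 0.634
gripper_force: 0.0
```

```bash
python3 plan.py; python3 -c "
from workcell import *
print(job_done())"
```

```text
t 39.42 p [ 608.4 -151.8  233.6] psi 33.6 z [ 0.011 -0.003 -1.   ] q7 0.61 F [-1.4 -0.9 -1.1] M [ 0.02  0.01 -0.03] op 0.634
the job is handed in; nothing more can be done
None
```

I turned all four wing nuts down crosswise in two passes and handed the job in at about 39 s of 72. Each firmed up on its seal at a measured 0.44–0.55 N m, with two a little over the 0.5 top of the tight range (0.53 and 0.55). The weight, dishes and brush were never touched, and the hand-in gave no verdict back.

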